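Check the slide rule cases back into the rack in number order

ROBOT

A 7-joint arm with a two-finger parallel gripper is mounted at the origin on the work surface. World frame = base frame: x ahead of the robot, y to its left, z up, the work surface at z = 0. Lengths are in m, angles in rad, forces in N, time in s.
With the tool pointing down it reaches from about 0.35 to 0.9 m from the base axis. Payload 7.2 kg.
Tool frame: the origin (TCP) lies midway between the tips of the shut fingers; the grasp point (between the pads) lies 19 mm behind it (arm.grip_depth is the z of the grasp point in the tool frame, in m); z points along the fingers, y is the line along which they close (so a half turn about z gives the same grasp; the last joint's range is limited). The gripper opens to 88 mm and grips with 3 to 60 N. Pads are 20 mm wide; open, the fingers measure 115 mm over their backs; the gripper's body (75 mm by 178 mm) begins 61 mm behind the grasp point.
Start: joints at [1.116, 0.411, -0.013, 1.596, 0.006, 1.134, -0.082], TCP at [0.236, -0.579, 0.223] pointing down, gripper open.
Joint ranges: [-2.95, 2.95], [-0.29, 1.99], [-1.47, 1.44], [0.14, 2.54], [-1.03, 4.17], [0.13, 1.85], [-2.86, 2.86]. Speed limits (rad/s): [2.39, 2.39, 3.01, 3.01, 3.14, 3.14, 3.14].

INTERFACE

Orientations are given as a unit quaternion [w, x, y, z].
In Python, from bench import sensors, viewer, arm gives the robot as it stands. The module is installed in compiled form; this text tells all that it offers.
- The arm moves only by the tool play_rows, never from a script. Its argument "deltas" is a list of rows, each an object with "travel": the shift along the tool's x, y, z scaled (see below), a list of three; "dr": the turn, a rotation vector about the tool's x, y, z scaled (see below), a list of three; "gripper": the closure, from -1 (fully open) to 1 (shut). A call has 1 to 20 rows; each row shifts and turns the commanded pose from where the row before left it, along the tool's axes as they then stand; what a row does not reach is not made up. The controller multiplies each number of a shift by 40 cm and each number of a turn by 180 degrees. A row lasts 1/10 s, in which the tool goes at most 50 mm and 8.59 degrees, less where a joint would pass 70% of its speed; a pose out of reach is approached as far as the arm can. A call with a number of a shift or a turn outside -1 to 1 is refused whole. A call with a gripper value outside its range is refused whole. The fingers move at their own pace and stop on an object; the grip force is fixed at half the most. Time passes only in rows, so rows that do not move let the fingers close. It gives the time, the measured TCP pose, the force, the opening and the grip force at its end, in the units of the state.
- sensors.get_obs(): the state, without advancing time (a new reading comes with each control period).
- viewer.camera(name): name is "side" or "top"; returns a dict with "color" (400x640x3 uint8, red, green, blue), "z_map" (400x640 float32, m along the optical axis (not along the pixel's ray), 0 where there is no reading), "intrinsics" (3x3 intrinsics, pixels), "camera_from_world" (4x4, takes a point from world to camera coordinates). Camera axes: x right, y up, looking along -z (the intrinsics and any distortion apply to the point x, -y, -z); pixel columns grow to the right and rows downward; lengths in m; the calibration is good to about 2 mm. A picture is of the moment at which its call begins.
- arm.hand_in(): hands the job in; it is judged then, once.
The state is a dict: "clock": time; "qpos": joint angles; "dq": joint speeds; "joint_efforts": joint torques, N m; "eef_pos": TCP position; "eef_rot": TCP orientation; "ft_force": force on the tool from outside, world axes, zero at the start; "moment": the same for the moment, N m; "grip_width": opening from 0.0 (shut) to 1.0 (fully open); "grasp_force": force on a finger pad.
Only numpy, scipy, OpenCV 4.12 (cv2) and the standard library are available. Lean on these libraries where they do the work, as an engineer would, in place of code of your own. Each camera call takes 0.05 s, during which the arm holds its last target. There are 200 camera calls.

TASK

Check the three loose green slide rule cases back into the slotted pine rack in number order: the case with one white band first, into the pocket with one white dot, then two into two, then three into three. Stand each one upright in its own pocket, right down in the slots of the two boards and evenly between them, with its black cap at the dotted edge of the rack, and let go of it before fetching the next. Lower the cases into place rather than dropping them, and leave the fourth case and everything else in the drawer where it is.

Things in the scene. Friction and masses are not known exactly. Their poses are not given: they have to be found in the camera images.
- rack: Fixed slotted rack of pale pine on the drawer floor. Origin: underside of its base board, mid pockets. x runs along the row of four pockets (pocket 1 at the +x end, 4 at the -x end, 52 mm apart), y along the slots towards the dotted lip, z up. Base board 233 mm (x) by 158 mm (y from -66 to +92), 12 mm thick; the lip (y over 59) has a black strip with one to four white dots beside each pocket.
- pocket1 (a point): Middle of pocket 1 (one dot), at the level of its slot bottoms, where a case's underside rests: 22 mm above the rack's origin, 10 over the base board; axes as the rack's. Two boards 14 mm thick, centred 52 mm either side along y, have slots 27 mm wide, 32 mm deep, between teeth 25 mm wide with half-round tops. The 90 mm between the boards is open, for the fingers.
- pocket2 (a point): Middle of pocket 2 (two dots), as pocket1.
- pocket3 (a point): Middle of pocket 3 (three dots), as pocket1.
- case1: Slide rule case, a green plastic box 128 mm long, 22 mm thick, 44 mm high, 84 to 170 g, edges rounded 2 mm, standing on its long edge. Origin: centre of its underside. x runs along its length towards the black cap end (the cap is its last 30 mm, flush with the body), y across its 22 mm thickness, z up. Marked with one white band round the body near the other end.
- case2: Slide rule case, a green plastic box 128 mm long, 22 mm thick, 44 mm high, 84 to 170 g, edges rounded 2 mm, standing on its long edge. Origin: centre of its underside. x runs along its length towards the black cap end (the cap is its last 30 mm, flush with the body), y across its 22 mm thickness, z up. Marked with two white bands round the body near the other end.
- case3: Slide rule case, a green plastic box 128 mm long, 22 mm thick, 44 mm high, 84 to 170 g, edges rounded 2 mm, standing on its long edge. Origin: centre of its underside. x runs along its length towards the black cap end (the cap is its last 30 mm, flush with the body), y across its 22 mm thickness, z up. Marked with three white bands round the body near the other end.
- case1_cap (a point): Centre of the end face of case 1's black cap: 64 mm along x from the case's origin and 22 mm up.
- case2_cap (a point): Centre of the end face of case 2's black cap: 64 mm along x from the case's origin and 22 mm up.
- case3_cap (a point): Centre of the end face of case 3's black cap: 64 mm along x from the case's origin and 22 mm up.
- case4: Bystander: a fourth case, the same as the others but with four white bands, already standing in pocket 4 (the nearest pocket to the robot); it stays there. Origin and axes as the other cases.
- pencil_box: Bystander: red anodised aluminium pencil box lying flat, 124 (x) by 46 (y) by 24 mm high. Origin: centre of its underside.
- chalk_holder: Bystander: white ceramic chalk pot, 40 mm across, 45 mm high, with chalk sticks standing in it up to 57 mm. Origin: centre of its underside. It stands close beside one of the cases.
- brass_weight: Bystander: hooked brass weight, 38 mm across, 42 mm high, the hook up to 64 mm. Origin: centre of its underside. It stands close beside one of the cases.
- stopwatch: Bystander: chrome stopwatch lying face up close beside one of the cases, 46 mm across, 16 mm thick; its crown points along its x and ends 33 mm from the centre. Origin: centre of its underside.
- duster: Bystander: blackboard duster, 48 (x) by 124 (y) by 32 mm high. Origin: centre of its underside.
- chalk_carton: Bystander: yellow chalk carton, 48 (x) by 100 (y) by 30 mm high. Origin: centre of its underside.
- lens_box: Bystander: dark wooden box, 50 (x) by 70 (y) by 22 mm high. Origin: centre of its underside.
- drawer: Fixed drawer on the bench; all the above stands in it. Origin: centre of its underside. Inner floor 6 mm above the bench, 410 (x) by 760 mm (y); walls 12 mm thick, 66 mm high (front, nearest the robot: 20 and 72 mm). Bench equipment (bottles, tube rack, burner, gas taps, up to 180 mm high) stands 60 mm or more past its far wall, a tall retort stand, a balance and a globe past its sides.
There are look-alikes about, which are no part of the job. Leave any orange, pink or purple look-alike of the case1 alone.

How it is judged:
By the outcome, as a careful person would: the job done as asked, in the order asked, and still so for the second after the job is handed in, with the robot touching nothing.
It also fails if it takes over 72 s, if anything falls off the work surface, if the arm or the gripper's body presses on something with over 40 N, if the wrist force passes 120 N, or if a joint passes its speed limit or range.

## Working session

There is one attempt and no reset: what is moved stays moved. The work goes in short steps, Python scripts to look and compute and a tool call to move; the robot and the scene stay as the last step left them, time stands still between calls to the robot, and variables do not carry over. Pictures are saved under pics/ and viewed, at most 10 in all, crops included, and the job is handed in when it is done.

Besides the shell and the picture viewer there is one more tool, called after "Emit:" as name([rows], argument=value, ...), one row to a line, values as JSON. play_rows: Moves the arm, as the interface text tells. Shifts and turns lie within -1 to 1; 1 stands for 40 cm of shift or 180 degrees of turn. Its arguments: {"type":"object","properties":{"deltas":{"type":"array"}},"required":["deltas"]}

```bash
mkdir -p pics
python3 - <<'E'
from bench import sensors, viewer, arm
import cv2, numpy as np
for n in ("top","side"):
    c=viewer.camera(n); cv2.imwrite(f"pics/{n}0.png",cv2.resize(c["color"][...,::-1],(800,500),interpolation=cv2.INTER_CUBIC))
    np.savez(f"{n}0.npz",**{k:np.array(v) for k,v in c.items()})
    print(n,c["intrinsics"],c["camera_from_world"],c.keys())
o=sensors.get_obs();print({k:np.round(v,3) for k,v in o.items()},arm.grip_depth)
E
```

```text
top [[463.19649919   0.         321.87100883]
 [  0.         463.19649919 192.25139671]
 [  0.           0.           1.        ]] [[ 0.02840317 -0.99950766 -0.01333005  0.20025747]
 [ 0.98610887  0.02583416  0.16407895 -0.4909082 ]
 [-0.16365379 -0.01780524  0.98635714 -1.24246428]
 [ 0.          0.          0.          1.        ]] dict_keys(['color', 'z_map', 'intrinsics', 'camera_from_world'])
side [[406.52507847   0.         319.4879337 ]
 [  0.         406.52507847 204.38206501]
 [  0.           0.           1.        ]] [[-0.73054412 -0.68284299 -0.00554432  0.49988587]
 [ 0.50825158 -0.54914293  0.6634172  -0.16752421]
 [-0.45605441  0.48183763  0.74822916 -1.29783321]
 [ 0.          0.          0.          1.        ]] dict_keys(['color', 'z_map', 'intrinsics', 'camera_from_world'])
{'clock': np.float64(0.1), 'qpos': array([ 1.116,  0.412, -0.013,  1.597,  0.006,  1.134, -0.082]), 'dq': array([ 0.   ,  0.   ,  0.001, -0.004,  0.001, -0.001, -0.   ]), 'joint_efforts': array([ 3.0000e-03, -5.8909e+01,  6.4300e-01, -2.9171e+01, -5.4000e-02,
        1.4000e-02,  0.0000e+00]), 'eef_pos': array([ 0.236, -0.578,  0.222]), 'eef_rot': array([-0.001,  0.981,  0.192, -0.   ]), 'ft_force': array([0.237, 0.57 , 0.572]), 'moment': array([-0.008,  0.017,  0.   ]), 'grasp_force': np.float64(0.0), 'grip_width': np.float64(0.997)} -0.0187
```

View pics/top0.png

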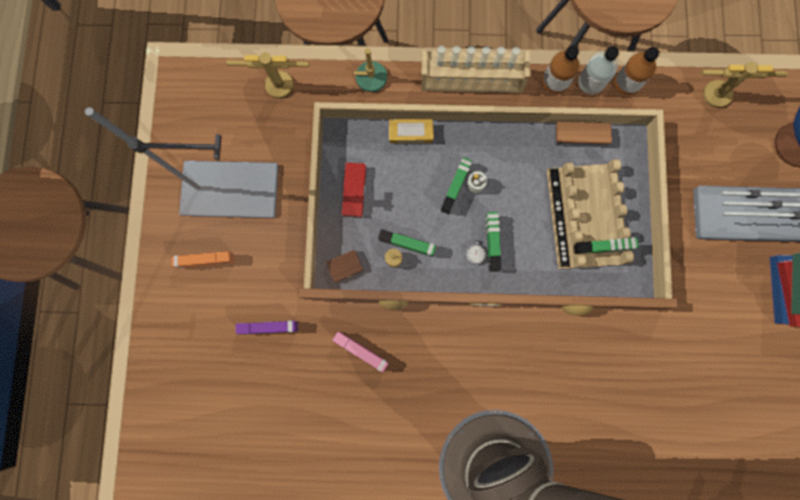

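View pics/side0.png

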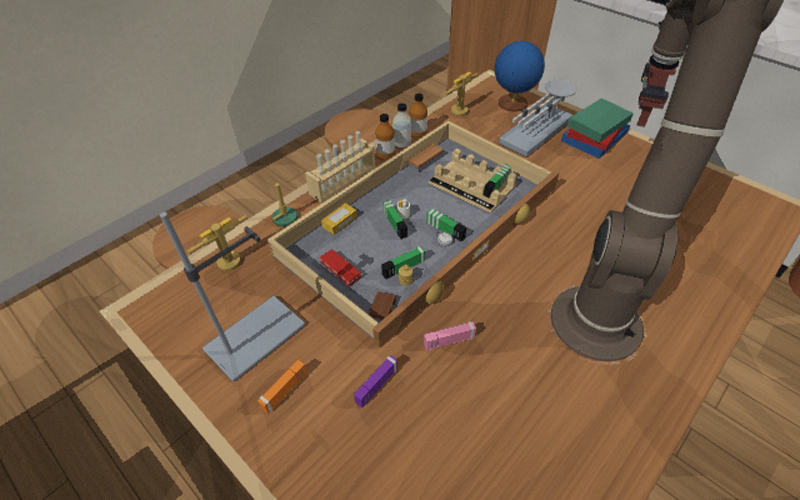

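The top view (800 px scale) shows the rack at (590,215), dotted strip on its left at (558,215), and case 4 at its bottom. The loose green cases are at (457,185) by the chalk pot, (407,242) by the brass weight, and (494,242) by the stopwatch. The side view shows the same layout. Next I'll measure and count the bands.

```bash
cat > h.py <<'E'
import numpy as np, cv2
from bench import sensors, viewer, arm
def load(n): return dict(np.load(f"{n}.npz"))
def cam(n,tag):
    c=viewer.camera(n); np.savez(f"{tag}.npz",**{k:np.array(v) for k,v in c.items()}); return load(tag)
def cast(c,uv,z):
    uv=np.atleast_2d(uv).astype(float);K=c["intrinsics"];T=c["camera_from_world"];R=T[:3,:3]
    d=np.c_[(uv[:,0]-K[0,2])/K[0,0],-(uv[:,1]-K[1,2])/K[1,1],-np.ones(len(uv))]@R
    o=-R.T@T[:3,3]; return o+d*((z-o[2])/d[:,2])[:,None]
def cloud(c):
    K=c["intrinsics"];T=c["camera_from_world"];v,u=np.mgrid[:400,:640];D=c["z_map"]
    p=np.stack([(u-K[0,2])/K[0,0]*D,-(v-K[1,2])/K[1,1]*D,-D],-1)
    return (p-T[:3,3])@T[:3,:3]
def green(c):
    h=cv2.cvtColor(c["color"],cv2.COLOR_RGB2HSV)
    return ((h[...,0]>50)&(h[...,0]<85)&(h[...,1]>110)&(h[...,2]>60)).astype(np.uint8)
E
python3 - <<'E'
from h import *
for n in("top0","side0"):
    c=load(n);P=cloud(c);g=green(c)
    g2=cv2.morphologyEx(g,cv2.MORPH_CLOSE,np.ones((5,5)))
    k,L,s,ce=cv2.connectedComponentsWithStats(g2)
    for i in range(1,k):
        if s[i,4]<40: continue
        m=(L==i)&(g>0)
        q=P[m]; top=q[q[:,2]>np.percentile(q[:,2],95)-.006]
        (cx,cy),(w,h),a=cv2.minAreaRect(top[:,:2].astype(np.float32))
        print(n,s[i],ce[i].round(1),"z95",np.percentile(q[:,2],[50,95]).round(4),"rect",np.round([cx,cy,w,h,a],4))
    fl=P[(P[...,2]<.02)&(P[...,2]>-.01)&(P[...,0]>.45)&(P[...,0]<.6)&(abs(P[...,1])<.1)]
    print("floor",np.median(fl[:,2]),fl[:,2].std())
c=load("top0")["color"][...,::-1]
cv2.imwrite("pics/crop.png",np.vstack([cv2.resize(c[115:220,280:440],(800,525),interpolation=cv2.INTER_CUBIC)]))
cv2.imwrite("pics/crop2.png",cv2.resize(c[120:225,425:545],(680,595),interpolation=cv2.INTER_CUBIC))
E
```

```text
top0 [358 136  15  23 166] [365. 147.] z95 [0.051  0.0549] rect [4.6250e-01 1.4420e-01 2.2700e-02 3.8550e-01 7.2671e+01]
top0 [313 187  30  16 230] [327.4 194.3] z95 [0.051  0.0552] rect [4.78800e-01 1.98400e-01 8.03000e-02 2.13000e-02 7.47895e+01]
top0 [390 186  10  19 168] [394.8 195.1] z95 [0.0513 0.0557] rect [3.81900e-01 8.56000e-02 4.51000e-02 2.96300e-01 5.41316e+01]
top0 [473 193  20   9 126] [480.3 196.6] z95 [0.0731 0.0771] rect [ 3.9060e-01 -2.2700e-02  2.7700e-02  4.8470e-01  2.5157e+01]
floor 0.007389578248642606 0.002907611720699446
side0 [392 136  14  15  82] [398.1 142.5] z95 [0.0697 0.0748] rect [ 0.185   0.3153  0.0373  1.2948 28.6237]
side0 [308 162  14  23 141] [314.2 172.3] z95 [0.0468 0.052 ] rect [6.19500e-01 9.63000e-02 2.24000e-02 8.82000e-02 6.91437e+01]
side0 [341 168  25  21 236] [353.8 177.5] z95 [0.0425 0.051 ] rect [ 0.1723  0.4202  0.0846  1.1014 39.0199]
side0 [313 198  27  22 267] [327.1 206.9] z95 [0.046  0.0523] rect [ 0.1924  0.5353  0.0865  0.9484 39.3181]
floor 0.005019708822091672 0.0035899692181106868
```

View pics/crop.png

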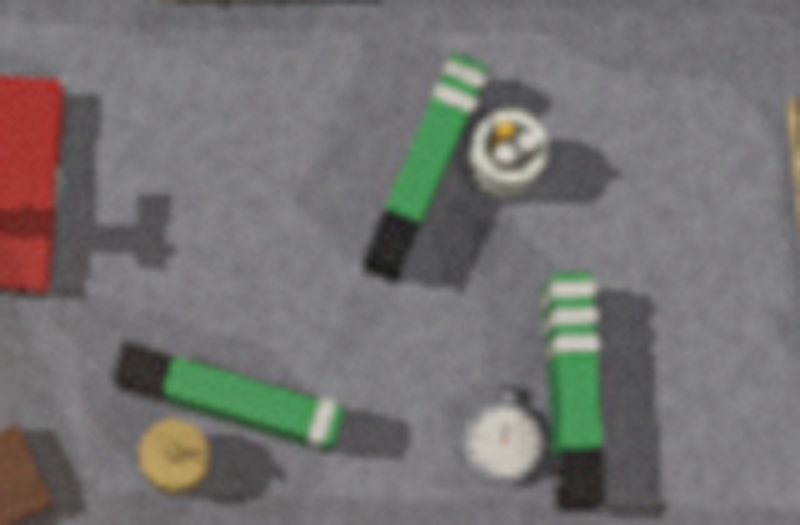

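View pics/crop2.png

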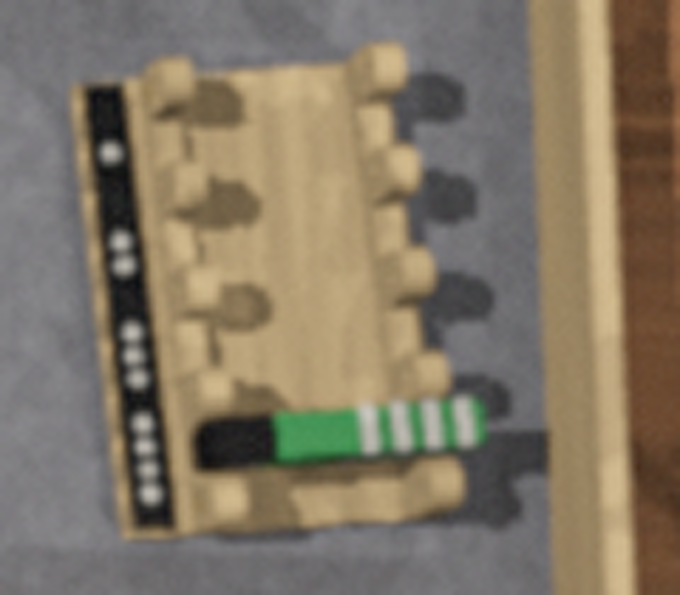

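Band counts in the crop: one at the lower-left case, two at the upper case, three at the right case. The dots run from one at the top (111,153) down to four at the bottom (148,459). Next come accurate poses.

```bash
cat >> h.py <<'E'
def proj(c,p):
    p=np.atleast_2d(p);T=c["camera_from_world"];q=p@T[:3,:3].T+T[:3,3];K=c["intrinsics"]
    return np.c_[K[0,0]*q[:,0]/-q[:,2]+K[0,2],-K[1,1]*q[:,1]/-q[:,2]+K[1,2]]
def samp(c,img,p):
    uv=proj(c,p).astype(np.float32); return cv2.remap(img,uv[:,:1],uv[:,1:],cv2.INTER_LINEAR).ravel()
def case_pose(c,ctr,yaw,z):
    """refine: ctr=rough centre xy of top face, yaw=axis towards cap; z=top height. Returns centre xy, yaw"""
    im=c["color"].astype(np.float32);G=im[...,1]-(im[...,0]+im[...,2])/2
    o=-c["camera_from_world"][:3,:3].T@c["camera_from_world"][:3,3]
    ctr=np.array(ctr,float)
    for it in range(4):
        a=np.array([np.cos(yaw),np.sin(yaw)]);n=np.array([-a[1],a[0]])
        if (ctr-o[:2])@n<0:n=-n
        t=np.arange(0,.026,.0003);E=[]
        ss=np.arange(-.018,.026,.002)
        for s in ss:   # plain green body part
            b=samp(c,G,np.c_[ctr+a*s+n*t[:,None],np.full(len(t),z)])
            i=np.argmax(b<b[:12].mean()/2); E.append(t[i])
        f=np.polyfit(ss,E,1); d=np.polyval(f,0)-.011
        ctr=ctr+n*d; yaw+=np.arctan(f[0])*(1 if a[0]*n[1]-a[1]*n[0]>0 else -1)
        a=np.array([np.cos(yaw),np.sin(yaw)]);t=np.arange(0.01,.06,.0003)
        w=[np.mean([samp(c,G,np.c_[ctr+q*s*t[:,None]*1+np.array([-a[1],a[0]])*k,np.full(len(t),z)]) for k in(-.005,0,.005)],0) for s,q in((1,a),)][0]
        g=t[np.argmax(w<w[:10].mean()/2)]
        ctr=ctr+a*(g-.034)
        t=np.arange(-.085,-.04,.0003); w2=samp(c,im[...,1],np.c_[ctr+a*t[:,None],np.full(len(t),z)])
        sm=samp(c,G,np.c_[ctr+a*t[:,None],np.full(len(t),z)])
        tail=t[np.argmax(sm>0.5*w[:10].mean())]
    return ctr,yaw,tail,f[0],d
E
python3 - <<'E'
from h import *
c=load("top0")
def px(x,y,s,u0,v0): return [(x+.5)/s-.5+u0,(y+.5)/s-.5+v0]
R={1:((122,364),(337,425)),2:((383,270),(467,65)),3:((580,503),(572,280))}
for k,(cap,tail) in R.items():
    p=cast(c,[px(*cap,5,280,115),px(*tail,5,280,115)],.05)[:,:2]; d=p[0]-p[1]
    r=case_pose(c,p.mean(0),np.arctan2(d[1],d[0]),.05); print(k,p.mean(0).round(4),np.hypot(*d).round(4),np.degrees(np.arctan2(d[1],d[0])).round(1),'->',r[0].round(4),np.degrees(r[1]).round(2),r[2:])
p=cast(c,[px(197,443,5.667,425,120),px(484,421,5.667,425,120)],.072)[:,:2];d=p[0]-p[1]
r=case_pose(c,p.mean(0),np.arctan2(d[1],d[0]),.072);print(4,p.mean(0).round(4),np.hypot(*d),r[0].round(4),np.degrees(r[1]).round(2),r[2:])
# dots
h=cv2.cvtColor(c["color"],cv2.COLOR_RGB2HSV); D=[(111,153),(123,254),(134,355),(147.5,459)]
dp=cast(c,[px(*q,5.667,425,120) for q in D],.018);print("dots",dp.round(4))
# teeth
P=cloud(c);m=((P[...,2]>.05)&(P[...,2]<.075)&(h[...,0]>8)&(h[...,0]<28)&(h[...,1]>50)&(h[...,2]>60));m[:,:430]=0;m[:,519:]=0;m[:120]=0;m[222:]=0
k,L,s,ce=cv2.connectedComponentsWithStats(m.astype(np.uint8))
for i in range(1,k):
    if s[i,4]>=4: print("tooth",s[i,4],ce[i].round(1),P[L==i].mean(0).round(4))
for n,z in(("pencil",0),):pass
E
```

```text
1 [0.4807 0.2035] 0.1232 75.5 -> [0.4827 0.2058] 73.99 (np.float64(-0.06550000000000035), np.float64(0.0016939582156972526), np.float64(4.037267080745331e-05))
2 [0.6126 0.0974] 0.1276 159.2 -> [0.6154 0.0973] 157.59 (np.float64(-0.06430000000000037), np.float64(-0.0002540937323547892), np.float64(5.307735742518527e-06))
3 [0.4879 0.013 ] 0.1243 -177.8 -> [0.4894 0.0112] -176.83 (np.float64(-0.06460000000000037), np.float64(0.0011010728402032044), np.float64(-2.6030491247882453e-05))
4 [ 0.482  -0.2252] 0.13663133753380233 [ 0.4792 -0.2274] 82.44 (np.float64(-0.085), np.float64(0.014229249011857657), np.float64(-0.0001881422924901177))
dots [[ 0.6308 -0.1321  0.018 ]
 [ 0.5787 -0.1374  0.018 ]
 [ 0.5273 -0.142   0.018 ]
 [ 0.475  -0.1478  0.018 ]]
tooth 54 [492.1 131.6] [ 0.666  -0.2556  0.0582]
tooth 54 [455.1 134.2] [ 0.6559 -0.1527  0.0587]
tooth 54 [494.6 149.7] [ 0.6143 -0.2609  0.0585]
tooth 51 [457.4 152.2] [ 0.6047 -0.1581  0.0583]
tooth 55 [497.1 167.8] [ 0.5632 -0.266   0.058 ]
tooth 51 [459.3 170.5] [ 0.5529 -0.1627  0.0579]
tooth 55 [499.6 186. ] [ 0.5127 -0.2713  0.0579]
tooth 54 [461.8 189. ] [ 0.5014 -0.1683  0.0583]
tooth 55 [502.1 204.8] [ 0.4609 -0.2761  0.0584]
tooth 5 [467. 202.] [ 0.4666 -0.1827  0.0546]
tooth 55 [464.1 207.8] [ 0.4498 -0.1731  0.0587]
```

```bash
cat >> h.py <<'E'
CASES={1:((.4827,.2058),73.99),2:((.6154,.0973),157.59),3:((.4894,.0112),-176.83)}
C=np.array([.5605,-.2153]);RY=5.72
POCK={k:C+np.array([np.cos(np.radians(RY)),np.sin(np.radians(RY))])*(.130-.052*k) for k in(1,2,3)}
def plan(xy,z,closing):
    """print turn then travel (after turn), in tool axes & scaled units; closing = wanted world angle of tool y, deg"""
    o=sensors.get_obs();w,x,y,zq=o["eef_rot"]
    from scipy.spatial.transform import Rotation as Ro
    R=Ro.from_quat([x,y,zq,w]).as_matrix();cur=np.degrees(np.arctan2(R[1,1],R[0,1]))
    d=(closing-cur+180)%360-180
    b=np.radians(cur+d);ty=np.array([np.cos(b),np.sin(b)]);tx=np.array([-ty[1],ty[0]])
    e=np.append(xy,z)-o["eef_pos"]
    print("t",o["clock"].round(2),"pos",o["eef_pos"].round(4),"closing now %.2f turn %.2f deg -> dr z %.4f"%(cur,d,-d/180),"tilt",R[:,2].round(3))
    print("travel total units x %.4f y %.4f z %.4f"%(tx@e[:2]/.4,ty@e[:2]/.4,-e[2]/.4),"F",o["ft_force"].round(1),"w",o["grip_width"].round(3),"g",o["grasp_force"].round(1), "q7",o["qpos"][6].round(2))
E
python3 - <<'E'
from h import *
c=load("top0")
def px(x,y): return [(x+.5)/5-.5+280,(y+.5)/5-.5+115]
for k,n,q,z in((1,"brass",(174,455),.048),(2,"chalk",(508,150),.051),(3,"watch",(503,441),.022)):
    p=cast(c,[px(*q)],z)[0,:2]; (cc,y)=CASES[k];a=np.array([np.cos(np.radians(y)),np.sin(np.radians(y))]);d=p-cc
    print(n,p.round(3),"along",(d@a).round(4),"across",(a[0]*d[1]-a[1]*d[0]).round(4))
print(POCK)
# case1: grasp offset tried
for s in (-.02,):
    cc,y=CASES[1];a=np.array([np.cos(np.radians(y)),np.sin(np.radians(y))]); plan(np.array(cc)+s*a,.223,y-90)
E
```

```text
brass [0.447 0.233] along 0.0161 across 0.0422
chalk [0.623 0.051] along -0.0246 across 0.0395
watch [0.463 0.05 ] along 0.0243 across -0.04
{1: array([ 0.63811163, -0.20752597]), 2: array([ 0.58637054, -0.21270866]), 3: array([ 0.53462946, -0.21789134])}Traceback (most recent call last):
  File "<stdin>", line 10, in <module>
  File "h.py", line 56, in plan
    print("t",o["clock"].round(2),"pos",o["eef_pos"].round(4),"closing now %.2f turn %.2f deg -> dr z %.4f"%(cur,d,-d/180),"tilt",R[:,2].round(3))
              ^^^^^^^^^^^^^^^^
AttributeError: 'float' object has no attribute 'round'
```

```bash
sed -i 's/o=sensors.get_obs();w,x/o={k:np.asarray(v) for k,v in sensors.get_obs().items()};w,x/' h.py
cat >> h.py <<'E'
def grasp(k,s,z,flip=-90):
    cc,y=CASES[k];a=np.array([np.cos(np.radians(y)),np.sin(np.radians(y))]); plan(np.array(cc)+s*a,z,y+flip)
E
python3 -c "
from h import *
grasp(1,-.022,.123)"
```

```text
t 0.1 pos [ 0.2356 -0.5784  0.2219] closing now -67.84 turn 51.83 deg -> dr z -0.2879 tilt [-0.001  0.001 -1.   ]
travel total units x 2.0000 y 0.0531 z 0.2473 F [0.2 0.6 0.6] w 0.997 g 0.0 q7 -0.08
```

Emit:
play_rows([
  {"travel": [0,0,0],"dr": [0,0,-0.0411],"gripper": -0.1},
  {"travel": [0,0,0],"dr": [0,0,-0.0411],"gripper": -0.1},
  {"travel": [0,0,0],"dr": [0,0,-0.0411],"gripper": -0.1},
  {"travel": [0,0,0],"dr": [0,0,-0.0411],"gripper": -0.1},
  {"travel": [0,0,0],"dr": [0,0,-0.0411],"gripper": -0.1},
  {"travel": [0,0,0],"dr": [0,0,-0.0411],"gripper": -0.1},
  {"travel": [0,0,0],"dr": [0,0,-0.0413],"gripper": -0.1},
  {"travel": [0.1,0,0],"dr": [0,0,0],"gripper": -0.1},
  {"travel": [0.1,0,0],"dr": [0,0,0],"gripper": -0.1},
  {"travel": [0.1,0,0],"dr": [0,0,0],"gripper": -0.1},
  {"travel": [0.1,0,0],"dr": [0,0,0],"gripper": -0.1},
  {"travel": [0.1,0,0],"dr": [0,0,0],"gripper": -0.1},
  {"travel": [0.1,0,0],"dr": [0,0,0],"gripper": -0.1},
  {"travel": [0.1,0,0],"dr": [0,0,0],"gripper": -0.1},
  {"travel": [0.1,0,0],"dr": [0,0,0],"gripper": -0.1},
  {"travel": [0.1,0,0],"dr": [0,0,0],"gripper": -0.1},
  {"travel": [0.1,0,0],"dr": [0,0,0],"gripper": -0.1},
  {"travel": [0.1,0,0],"dr": [0,0,0],"gripper": -0.1},
  {"travel": [0.1,0,0],"dr": [0,0,0],"gripper": -0.1},
  {"travel": [0.1,0,0],"dr": [0,0,0],"gripper": -0.1},
])

```text
clock: 2.1
eef_pos: [0.3792, -0.0775, 0.2227]
eef_rot: [0.0, 0.799, 0.602, -0.0]
ft_force: [1.4, -0.6, -0.1]
grip_width: 0.55
grasp_force: 0.0
```

Emit:
play_rows([
  {"travel": [0.1,0,0],"dr": [0,0,0],"gripper": -0.1},
  {"travel": [0.1,0,0],"dr": [0,0,0],"gripper": -0.1},
  {"travel": [0.1,0.01,0],"dr": [0,0,0],"gripper": -0.1},
  {"travel": [0.1,0.01,0],"dr": [0,0,0],"gripper": -0.1},
  {"travel": [0.1,0.01,0.05],"dr": [0,0,0],"gripper": -0.1},
  {"travel": [0.1,0.01,0.05],"dr": [0,0,0],"gripper": -0.1},
  {"travel": [0.1,0.013,0.05],"dr": [0,0,0],"gripper": -0.1},
  {"travel": [0,0,0.05],"dr": [0,0,0],"gripper": -0.1},
  {"travel": [0,0,0.04],"dr": [0,0,0],"gripper": -0.1},
  {"travel": [0,0,0],"dr": [0,0,0],"gripper": -0.1},
  {"travel": [0,0,0],"dr": [0,0,0],"gripper": -0.1},
])

```text
clock: 3.2
eef_pos: [0.4767, 0.1842, 0.1267]
eef_rot: [-0.0, 0.799, 0.602, -0.0]
ft_force: [0.5, 0.3, 0.6]
grip_width: 0.552
grasp_force: 0.0
```

```bash
python3 -c "
from h import *
grasp(1,-.022,.017)
c=cam('top','t1');d=cam('side','s1')
cv2.imwrite('pics/hover1.png',np.hstack([cv2.resize(x['color'][a:a+130,b:b+130,::-1],(400,400),interpolation=cv2.INTER_CUBIC) for x,a,b in((c,110,260),(d,120,250))]))"
```

```text
t 3.2 pos [0.4767 0.1842 0.1267] closing now -16.01 turn 0.00 deg -> dr z -0.0000 tilt [-0.001 -0.    -1.   ]
travel total units x 0.0010 y -0.0005 z 0.2743 F [0.5 0.3 0.6] w 0.552 g 0.0 q7 -1.08
```

View pics/hover1.png

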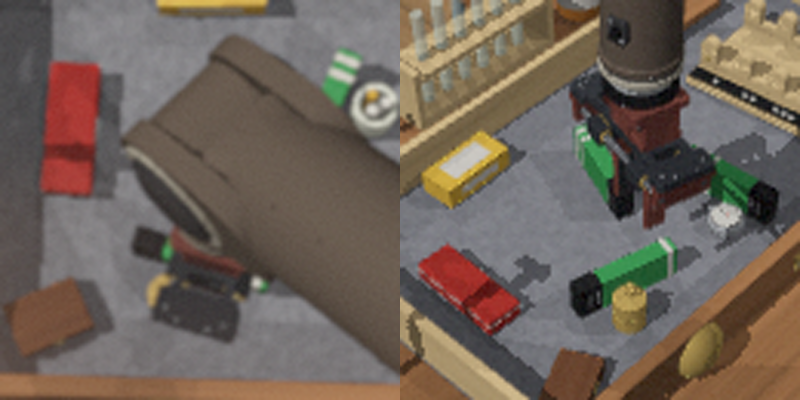

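The hover view shows the gripper over case 1 with its fingers straddling the axis, clear of the brass weight (side half, 630,305). I'll descend and grip.

Emit:
play_rows([
  {"travel": [0,0,0.06],"dr": [0,0,0],"gripper": -0.1},
  {"travel": [0,0,0.06],"dr": [0,0,0],"gripper": -0.1},
  {"travel": [0,0,0.06],"dr": [0,0,0],"gripper": -0.1},
  {"travel": [0,0,0.05],"dr": [0,0,0],"gripper": -0.1},
  {"travel": [0,0,0.034],"dr": [0,0,0],"gripper": -0.1},
  {"travel": [0,0,0.01],"dr": [0,0,0],"gripper": -0.1},
  {"travel": [0,0,0],"dr": [0,0,0],"gripper": -0.1},
  {"travel": [0,0,0],"dr": [0,0,0],"gripper": 0.3},
  {"travel": [0,0,0],"dr": [0,0,0],"gripper": 1},
  {"travel": [0,0,0],"dr": [0,0,0],"gripper": 1},
  {"travel": [0,0,0],"dr": [0,0,0],"gripper": 1},
  {"travel": [0,0,0],"dr": [0,0,0],"gripper": 1},
  {"travel": [0,0,0],"dr": [0,0,0],"gripper": 1},
])

```text
clock: 4.6
eef_pos: [0.4771, 0.1843, 0.0175]
eef_rot: [0.0, 0.799, 0.602, 0.0]
ft_force: [-1.0, -1.2, 5.4]
grip_width: 0.25
grasp_force: 29.9
```

```bash
cat >> h.py <<'E'
def place(k,s,z,off=(0,0),flip=-90):
    y=90+RY;a=np.array([np.cos(np.radians(y)),np.sin(np.radians(y))]);plan(POCK[k]+s*a+np.array(off),z,y+flip)
E
python3 -c "
from h import *
place(1,-.022,.160)"
```

```text
t 4.6 pos [0.4771 0.1843 0.0175] closing now -16.02 turn 21.74 deg -> dr z -0.1208 tilt [ 0.001 -0.    -1.   ]
travel total units x -1.0699 y 0.3030 z -0.3562 F [-1.  -1.2  5.4] w 0.25 g 29.9 q7 -1.22
```

Emit:
play_rows([
  {"travel": [0,0,-0.05],"dr": [0,0,0],"gripper": 1},
  {"travel": [0,0,-0.08],"dr": [0,0,0],"gripper": 1},
  {"travel": [0,0,-0.08],"dr": [0,0,0],"gripper": 1},
  {"travel": [0,0,-0.08],"dr": [0,0,-0.0302],"gripper": 1},
  {"travel": [0,0,-0.067],"dr": [0,0,-0.0302],"gripper": 1},
  {"travel": [0,0,0],"dr": [0,0,-0.0302],"gripper": 1},
  {"travel": [0,0,0],"dr": [0,0,-0.0302],"gripper": 1},
  {"travel": [-0.089,0.0253,0],"dr": [0,0,0],"gripper": 1},
  {"travel": [-0.089,0.0253,0],"dr": [0,0,0],"gripper": 1},
  {"travel": [-0.089,0.0253,0],"dr": [0,0,0],"gripper": 1},
  {"travel": [-0.089,0.0253,0],"dr": [0,0,0],"gripper": 1},
  {"travel": [-0.089,0.0253,0],"dr": [0,0,0],"gripper": 1},
  {"travel": [-0.089,0.0253,0],"dr": [0,0,0],"gripper": 1},
  {"travel": [-0.089,0.0253,0],"dr": [0,0,0],"gripper": 1},
  {"travel": [-0.089,0.0253,0],"dr": [0,0,0],"gripper": 1},
  {"travel": [-0.089,0.0253,0],"dr": [0,0,0],"gripper": 1},
  {"travel": [-0.089,0.0253,0],"dr": [0,0,0],"gripper": 1},
  {"travel": [-0.089,0.0253,0],"dr": [0,0,0],"gripper": 1},
  {"travel": [-0.089,0.0253,0],"dr": [0,0,0],"gripper": 1},
  {"travel": [0,0,0],"dr": [0,0,0],"gripper": 1},
])

```text
clock: 6.6
eef_pos: [0.6402, -0.2358, 0.1583]
eef_rot: [0.0, 0.674, 0.739, -0.001]
ft_force: [-0.3, -0.6, -1.6]
grip_width: 0.25
grasp_force: 29.9
```

```bash
python3 -c "
from h import *
place(1,-.022,.075)"
```

```text
t 6.6 pos [ 0.6402 -0.2358  0.1583] closing now 5.29 turn 0.43 deg -> dr z -0.0024 tilt [-0.001 -0.002 -1.   ]
travel total units x 0.0158 y 0.0019 z 0.2083 F [-0.3 -0.6 -1.6] w 0.25 g 29.9 q7 0.03
```

Emit:
play_rows([
  {"travel": [0.008,0.001,0.06],"dr": [0,0,0],"gripper": 1},
  {"travel": [0.007,0.001,0.06],"dr": [0,0,0],"gripper": 1},
  {"travel": [0,0,0.05],"dr": [0,0,0],"gripper": 1},
  {"travel": [0,0,0.025],"dr": [0,0,0],"gripper": 1},
  {"travel": [0,0,0],"dr": [0,0,0],"gripper": 1},
  {"travel": [0,0,0],"dr": [0,0,0],"gripper": 1},
])

```text
clock: 7.2
eef_pos: [0.6409, -0.2224, 0.0825]
eef_rot: [0.0, 0.671, 0.742, 0.0]
ft_force: [0.9, -0.9, -0.8]
grip_width: 0.251
grasp_force: 29.9
```

```bash
python3 -c "
from h import *
place(1,-.022,.070)
c=cam('top','t2');d=cam('side','s2')
cv2.imwrite('pics/hover2.png',np.hstack([cv2.resize(x['color'][a:a+100,b:b+100,::-1],(400,400),interpolation=cv2.INTER_CUBIC) for x,a,b in((c,115,430),(d,95,325))]))"
```

```text
t 7.2 pos [ 0.6409 -0.2224  0.0825] closing now 5.74 turn -0.02 deg -> dr z 0.0001 tilt [ 0.001  0.    -1.   ]
travel total units x -0.0173 y -0.0032 z 0.0312 F [ 0.9 -0.9 -0.8] w 0.251 g 29.9 q7 -0.02
```

View pics/hover2.png

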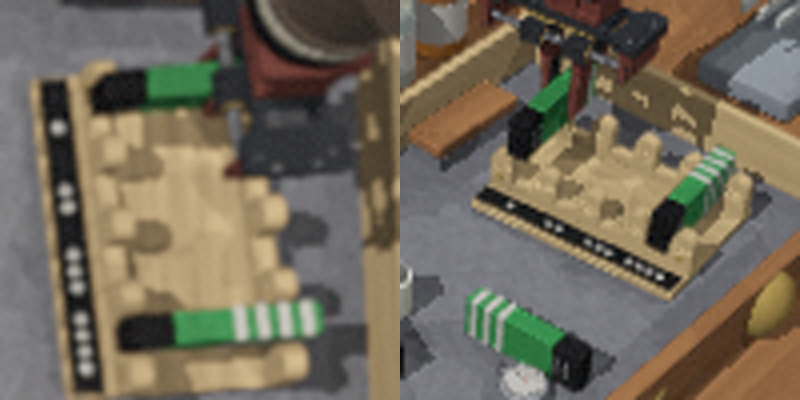

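```bash
sed -i 's/def case_pose(c,ctr,yaw,z):/def case_pose(c,ctr,yaw,z,lo=-.018):/; s/ss=np.arange(-.018,/ss=np.arange(lo,/' h.py
cat >> h.py <<'E'
def held(c,s,dz=.011):
    """camera-measured minus expected centre of the held case, in rack axes (across x, along y)"""
    p=np.array(sensors.get_obs()["eef_pos"]);y=np.radians(90+RY);a=np.array([np.cos(y),np.sin(y)])
    e=p[:2]-s*a; r=case_pose(c,e,y,p[2]-dz+.044,lo=.002); d=r[0]-e
    print("held offset across(rack x) %.4f along(rack y) %.4f yaw %.2f slope %.4f"%(d@np.array([a[1],-a[0]]),d@a,np.degrees(r[1]),r[3]))
E
python3 -c "
from h import *
held(load('t2'),-.022)
place(1,-.022,.070)"
```

```text
held offset across(rack x) 0.0008 along(rack y) 0.0009 yaw 97.22 slope 0.0037
t 7.3 pos [ 0.6413 -0.2227  0.0832] closing now 5.73 turn -0.01 deg -> dr z 0.0000 tilt [ 0.002 -0.    -1.   ]
travel total units x -0.0166 y -0.0041 z 0.0329 F [ 0.5 -0.2 -1.2] w 0.251 g 29.9 q7 -0.02
```

Held-case measurement agrees with the expected position to within 1 mm. I'll correct the lateral error, then lower partway.

Emit:
play_rows([
  {"travel": [-0.018,-0.006,0],"dr": [0,0,0],"gripper": 1},
  {"travel": [0,0,0],"dr": [0,0,0],"gripper": 1},
  {"travel": [0,0,0],"dr": [0,0,0],"gripper": 1},
  {"travel": [0,0,0.02],"dr": [0,0,0],"gripper": 1},
  {"travel": [0,0,0.013],"dr": [0,0,0],"gripper": 1},
  {"travel": [0,0,0.01],"dr": [0,0,0],"gripper": 1},
  {"travel": [0,0,0.01],"dr": [0,0,0],"gripper": 1},
  {"travel": [0,0,0],"dr": [0,0,0],"gripper": 1},
  {"travel": [0,0,0],"dr": [0,0,0],"gripper": 1},
])

```text
clock: 8.2
eef_pos: [0.6389, -0.2299, 0.0605]
eef_rot: [-0.0, 0.671, 0.742, 0.0]
ft_force: [-0.3, 0.7, -1.6]
grip_width: 0.246
grasp_force: 29.9
```

```bash
python3 -c "
from h import *
place(1,-.022,.0395)
held(cam('top','t3'),-.022)"
```

```text
t 8.2 pos [ 0.6389 -0.2299  0.0605] closing now 5.74 turn -0.02 deg -> dr z 0.0001 tilt [-0.  0. -1.]
travel total units x 0.0009 y 0.0037 z 0.0525 F [-0.3  0.7 -1.6] w 0.246 g 29.9 q7 -0.02
held offset across(rack x) 0.0007 along(rack y) 0.0006 yaw 97.07 slope -0.0068
```

Emit:
play_rows([
  {"travel": [0,0,0.015],"dr": [0,0,0],"gripper": 1},
  {"travel": [0,0,0.015],"dr": [0,0,0],"gripper": 1},
  {"travel": [0,0,0.01],"dr": [0,0,0],"gripper": 1},
  {"travel": [0,0,0.007],"dr": [0,0,0],"gripper": 1},
  {"travel": [0,0,0.004],"dr": [0,0,0],"gripper": 1},
  {"travel": [0,0,0],"dr": [0,0,0],"gripper": 1},
  {"travel": [0,0,0],"dr": [0,0,0],"gripper": 1},
])

```text
clock: 8.95
eef_pos: [0.639, -0.23, 0.0404]
eef_rot: [0.0, 0.671, 0.742, 0.0]
ft_force: [-0.4, 0.2, -1.5]
grip_width: 0.246
grasp_force: 29.9
```

Emit:
play_rows([
  {"travel": [0,0,0.0025],"dr": [0,0,0],"gripper": 1},
  {"travel": [0,0,0.001],"dr": [0,0,0],"gripper": 1},
  {"travel": [0,0,0],"dr": [0,0,0],"gripper": 1},
])

```text
clock: 9.25
eef_pos: [0.6391, -0.2301, 0.0396]
eef_rot: [0.0, 0.671, 0.742, 0.0]
ft_force: [-1.2, 0.3, 5.3]
grip_width: 0.249
grasp_force: 29.9
```

Emit:
play_rows([
  {"travel": [0,0,0],"dr": [0,0,0],"gripper": 0.3},
  {"travel": [0,0,0],"dr": [0,0,0],"gripper": -0.1},
  {"travel": [0,0,0],"dr": [0,0,0],"gripper": -0.1},
  {"travel": [0,0,0],"dr": [0,0,0],"gripper": -0.1},
  {"travel": [0,0,-0.03],"dr": [0,0,0],"gripper": -0.1},
  {"travel": [0,0,-0.08],"dr": [0,0,0],"gripper": -0.1},
  {"travel": [0,0,-0.1],"dr": [0,0,0],"gripper": -0.1},
  {"travel": [0,0,-0.1],"dr": [0,0,0],"gripper": -0.1},
  {"travel": [0,0,0],"dr": [0,0,0],"gripper": -0.1},
  {"travel": [0,0,0],"dr": [0,0,0],"gripper": -0.1},
  {"travel": [0,0,0],"dr": [0,0,0],"gripper": -0.1},
])

```text
clock: 10.35
eef_pos: [0.6382, -0.2301, 0.1621]
eef_rot: [-0.0, 0.671, 0.742, -0.0]
ft_force: [0.3, 0.3, -0.5]
grip_width: 0.555
grasp_force: 0.0
```

```bash
python3 -c "
from h import *
grasp(2,.018,.110)
cam('top','t4');cam('side','s4')"
```

```text
t 10.35 pos [ 0.6382 -0.2301  0.1621] closing now 5.73 turn 61.86 deg -> dr z -0.3437 tilt [-0.001 -0.    -1.   ]
travel total units x 0.4097 y 0.7350 z 0.1304 F [ 0.3  0.3 -0.5] w 0.555 g 0.0 q7 0.03
```

Emit:
play_rows([
  {"travel": [0,0,0],"dr": [0,0,-0.043],"gripper": -0.1},
  {"travel": [0,0,0],"dr": [0,0,-0.043],"gripper": -0.1},
  {"travel": [0,0,0],"dr": [0,0,-0.043],"gripper": -0.1},
  {"travel": [0,0,0],"dr": [0,0,-0.043],"gripper": -0.1},
  {"travel": [0,0,0],"dr": [0,0,-0.043],"gripper": -0.1},
  {"travel": [0,0,0],"dr": [0,0,-0.043],"gripper": -0.1},
  {"travel": [0,0,0],"dr": [0,0,-0.043],"gripper": -0.1},
  {"travel": [0,0,0],"dr": [0,0,-0.0427],"gripper": -0.1},
  {"travel": [0.041,0.0735,0],"dr": [0,0,0],"gripper": -0.1},
  {"travel": [0.041,0.0735,0],"dr": [0,0,0],"gripper": -0.1},
  {"travel": [0.041,0.0735,0],"dr": [0,0,0],"gripper": -0.1},
  {"travel": [0.041,0.0735,0],"dr": [0,0,0],"gripper": -0.1},
  {"travel": [0.041,0.0735,0],"dr": [0,0,0],"gripper": -0.1},
  {"travel": [0.041,0.0735,0],"dr": [0,0,0],"gripper": -0.1},
  {"travel": [0.041,0.0735,0],"dr": [0,0,0],"gripper": -0.1},
  {"travel": [0.041,0.0735,0],"dr": [0,0,0],"gripper": -0.1},
  {"travel": [0.041,0.0735,0.05],"dr": [0,0,0],"gripper": -0.1},
  {"travel": [0.041,0.0735,0.05],"dr": [0,0,0],"gripper": -0.1},
])

```text
clock: 12.25
eef_pos: [0.5989, 0.1054, 0.1218]
eef_rot: [-0.0, 0.194, 0.981, 0.0]
ft_force: [0.6, 0.5, 0.3]
grip_width: 0.55
grasp_force: 0.0
```

Emit:
play_rows([
  {"travel": [0,0,0.03],"dr": [0,0,0],"gripper": -0.1},
  {"travel": [0,0,0],"dr": [0,0,0],"gripper": -0.1},
  {"travel": [0,0,0],"dr": [0,0,0],"gripper": -0.1},
  {"travel": [0,0,0],"dr": [0,0,0],"gripper": -0.1},
])

```text
clock: 12.65
eef_pos: [0.6, 0.1029, 0.1112]
eef_rot: [0.0, 0.195, 0.981, -0.0]
ft_force: [-0.2, -0.0, 0.6]
grip_width: 0.547
grasp_force: 0.0
```

```bash
python3 -c "
from h import *
grasp(2,.018,.017)
d=cam('side','s5');t=load('t4');c=load('s4')
cv2.imwrite('pics/v5.png',np.hstack([cv2.resize(x['color'][a:a+100,b:b+100,::-1],(266,266),interpolation=cv2.INTER_CUBIC) for x,a,b in((t,115,430),(c,95,325),(d,100,250))]))"
```

```text
t 12.65 pos [0.6    0.1029 0.1112] closing now 67.47 turn 0.12 deg -> dr z -0.0007 tilt [ 0. -0. -1.]
travel total units x 0.0040 y 0.0018 z 0.2355 F [-0.2 -0.   0.6] w 0.547 g 0.0 q7 0.41
```

View pics/v5.png

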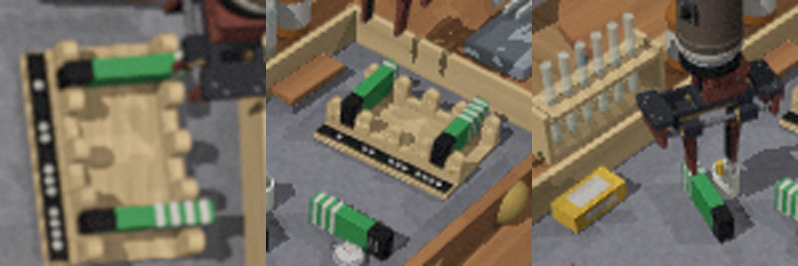

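Case 1 sits upright in pocket 1, in line with case 4 (left panel). The gripper straddles case 2 beside the chalk pot. Descend and grip.

Emit:
play_rows([
  {"travel": [0.004,0.002,0.05],"dr": [0,0,-0.0007],"gripper": -0.1},
  {"travel": [0,0,0.06],"dr": [0,0,0],"gripper": -0.1},
  {"travel": [0,0,0.06],"dr": [0,0,0],"gripper": -0.1},
  {"travel": [0,0,0.04],"dr": [0,0,0],"gripper": -0.1},
  {"travel": [0,0,0.025],"dr": [0,0,0],"gripper": -0.1},
  {"travel": [0,0,0],"dr": [0,0,0],"gripper": -0.1},
  {"travel": [0,0,0],"dr": [0,0,0],"gripper": -0.1},
  {"travel": [0,0,0],"dr": [0,0,0],"gripper": 0.3},
  {"travel": [0,0,0],"dr": [0,0,0],"gripper": 1},
  {"travel": [0,0,0],"dr": [0,0,0],"gripper": 1},
  {"travel": [0,0,0],"dr": [0,0,0],"gripper": 1},
  {"travel": [0,0,0],"dr": [0,0,0],"gripper": 1},
])

```text
clock: 13.9
eef_pos: [0.5983, 0.1055, 0.0172]
eef_rot: [0.0, 0.193, 0.981, -0.0]
ft_force: [-1.3, -1.6, 4.3]
grip_width: 0.247
grasp_force: 30.0
```

```bash
python3 -c "
from h import *
place(2,.018,.150)"
```

```text
t 13.9 pos [0.5983 0.1055 0.0172] closing now 67.71 turn -61.99 deg -> dr z 0.3444 tilt [ 0. -0. -1.]
travel total units x -0.7435 y -0.1090 z -0.3319 F [-1.3 -1.6  4.3] w 0.247 g 30.0 q7 0.33
```

Emit:
play_rows([
  {"travel": [0,0,-0.05],"dr": [0,0,0],"gripper": 1},
  {"travel": [0,0,-0.08],"dr": [0,0,0],"gripper": 1},
  {"travel": [0,0,-0.1],"dr": [0,0,0],"gripper": 1},
  {"travel": [0,0,-0.1],"dr": [0,0,0],"gripper": 1},
  {"travel": [0,0,0],"dr": [0,0,0.043],"gripper": 1},
  {"travel": [0,0,0],"dr": [0,0,0.043],"gripper": 1},
  {"travel": [0,0,0],"dr": [0,0,0.043],"gripper": 1},
  {"travel": [0,0,0],"dr": [0,0,0.043],"gripper": 1},
  {"travel": [0,0,0],"dr": [0,0,0.043],"gripper": 1},
  {"travel": [0,0,0],"dr": [0,0,0.043],"gripper": 1},
  {"travel": [0,0,0],"dr": [0,0,0.043],"gripper": 1},
  {"travel": [0,0,0],"dr": [0,0,0.0434],"gripper": 1},
  {"travel": [-0.093,-0.0136,0],"dr": [0,0,0],"gripper": 1},
  {"travel": [-0.093,-0.0136,0],"dr": [0,0,0],"gripper": 1},
  {"travel": [-0.093,-0.0136,0],"dr": [0,0,0],"gripper": 1},
  {"travel": [-0.093,-0.0136,0],"dr": [0,0,0],"gripper": 1},
  {"travel": [-0.093,-0.0136,0],"dr": [0,0,0],"gripper": 1},
  {"travel": [-0.093,-0.0136,0],"dr": [0,0,0],"gripper": 1},
  {"travel": [-0.093,-0.0136,0],"dr": [0,0,0],"gripper": 1},
  {"travel": [-0.093,-0.0136,0],"dr": [0,0,0],"gripper": 1},
])

```text
clock: 15.9
eef_pos: [0.5844, -0.1958, 0.1502]
eef_rot: [0.0, 0.671, 0.742, 0.001]
ft_force: [0.6, -0.8, -1.1]
grip_width: 0.249
grasp_force: 30.0
```

Emit:
play_rows([
  {"travel": [0,0,0.06],"dr": [0,0,0],"gripper": 1},
  {"travel": [0,0,0.06],"dr": [0,0,0],"gripper": 1},
  {"travel": [0,0,0.04],"dr": [0,0,0],"gripper": 1},
  {"travel": [0,0,0],"dr": [0,0,0],"gripper": 1},
  {"travel": [0,0,0],"dr": [0,0,0],"gripper": 1},
  {"travel": [0,0,0],"dr": [0,0,0],"gripper": 1},
])

```text
clock: 16.5
eef_pos: [0.5855, -0.1945, 0.0863]
eef_rot: [0.001, 0.671, 0.742, 0.0]
ft_force: [0.4, 0.2, -1.3]
grip_width: 0.247
grasp_force: 30.0
```

```bash
python3 -c "
from h import *
place(2,.018,.061)
c=cam('top','t6');held(c,.018)
cv2.imwrite('pics/h6.png',cv2.resize(c['color'][115:225,425:545,::-1],(600,550),interpolation=cv2.INTER_CUBIC))"
```

```text
t 16.5 pos [ 0.5855 -0.1945  0.0863] closing now 5.76 turn -0.04 deg -> dr z 0.0002 tilt [ 0.002 -0.    -1.   ]
travel total units x -0.0006 y -0.0023 z 0.0632 F [ 0.4  0.2 -1.3] w 0.247 g 30.0 q7 -0.04
held offset across(rack x) -0.0484 along(rack y) -0.0945 yaw 92.21 slope -0.0168
```

View pics/h6.png

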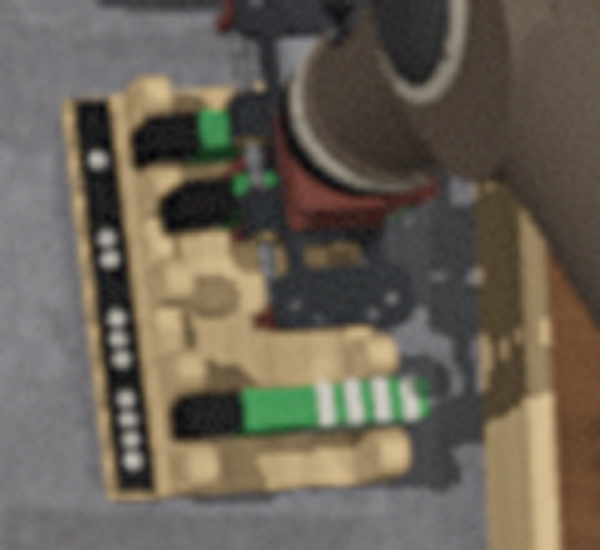

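```bash
python3 -c "
from h import *
c=load('t6');p=np.array(sensors.get_obs()['eef_pos']);y=np.radians(90+RY);a=np.array([np.cos(y),np.sin(y)]);n=np.array([a[1],-a[0]])
e=p[:2]-.018*a;z=p[2]+.033
for s in(.064,.034):
  for k in(.011,-.011): print(s,k,((proj(c,np.append(e+a*s+n*k,z))[0]-[425,115]+.5)*5-.5).round(1))
# dark profile across the cap
g=c['color'].max(2).astype(np.float32);t=np.arange(-.02,.022,.002)
for s in(.04,.046,.052,.056):print(s,samp(c,g,np.c_[e+a*s+n*t[:,None],np.full(len(t),z)]).astype(int))
t=np.arange(.02,.076,.002)
print(samp(c,g,np.c_[e+a*t[:,None],np.full(len(t),z)]).astype(int))
"
```

```text
0.064 0.011 [176.2 182.3]
0.064 -0.011 [181.3 222.9]
0.034 0.011 [233.1 178.1]
0.034 -0.011 [238.3 218.7]
0.04 [132 111  83  58  38  25  25  26  28  29  28  28  29  27  30  43  68 100
 114 110  84]
0.046 [189 161 119  73  38  24  22  26  30  30  31  31  24  22  29  47  80 104
 114 105  78]
0.052 [190 160 114  62  32  25  26  23  30  30  28  28  27  25  28  42  79 106
 116 101  78]
0.056 [177 148 104  56  32  22  22  28  31  31  31  29  26  24  27  52  84 110
 119 100  77]
[47 49 48 46 45 52 53 46 31 27 28 30 28 31 30 29 28 31 31 30 29 29 26 20
 16 23 45 80]
```

Far edge and cap boundary match prediction to about 1 mm; small correction and lower partway.

Emit:
play_rows([
  {"travel": [-0.002,-0.004,0],"dr": [0,0,0],"gripper": 1},
  {"travel": [0,0,0.02],"dr": [0,0,0],"gripper": 1},
  {"travel": [0,0,0.02],"dr": [0,0,0],"gripper": 1},
  {"travel": [0,0,0.013],"dr": [0,0,0],"gripper": 1},
  {"travel": [0,0,0.01],"dr": [0,0,0],"gripper": 1},
  {"travel": [0,0,0],"dr": [0,0,0],"gripper": 1},
  {"travel": [0,0,0],"dr": [0,0,0],"gripper": 1},
])

```text
clock: 17.25
eef_pos: [0.5831, -0.1957, 0.0596]
eef_rot: [-0.0, 0.671, 0.742, 0.0]
ft_force: [-0.8, -0.3, -0.3]
grip_width: 0.25
grasp_force: 30.0
```

```bash
python3 -c "
from h import *
place(2,.018,.0395)"
```

```text
t 17.25 pos [ 0.5831 -0.1957  0.0596] closing now 5.73 turn -0.01 deg -> dr z 0.0001 tilt [-0.  0. -1.]
travel total units x 0.0019 y 0.0040 z 0.0501 F [-0.8 -0.3 -0.3] w 0.25 g 30.0 q7 -0.06
```

Emit:
play_rows([
  {"travel": [0,0.0015,0.015],"dr": [0,0,0],"gripper": 1},
  {"travel": [0,0,0.015],"dr": [0,0,0],"gripper": 1},
  {"travel": [0,0,0.01],"dr": [0,0,0],"gripper": 1},
  {"travel": [0,0,0.006],"dr": [0,0,0],"gripper": 1},
  {"travel": [0,0,0.003],"dr": [0,0,0],"gripper": 1},
  {"travel": [0,0,0.002],"dr": [0,0,0],"gripper": 1},
  {"travel": [0,0,0],"dr": [0,0,0],"gripper": 1},
])

```text
clock: 17.95
eef_pos: [0.5837, -0.1957, 0.0394]
eef_rot: [0.0, 0.671, 0.742, 0.0]
ft_force: [-0.0, -0.6, -0.1]
grip_width: 0.25
grasp_force: 30.0
```

Emit:
play_rows([
  {"travel": [0,0,0.0015],"dr": [0,0,0],"gripper": 1},
  {"travel": [0,0,0.001],"dr": [0,0,0],"gripper": 1},
  {"travel": [0,0,0],"dr": [0,0,0],"gripper": 1},
])

```text
clock: 18.25
eef_pos: [0.5838, -0.1958, 0.0392]
eef_rot: [0.0, 0.671, 0.742, -0.0]
ft_force: [-2.3, 1.0, 5.8]
grip_width: 0.244
grasp_force: 30.0
```

Emit:
play_rows([
  {"travel": [0,0,0],"dr": [0,0,0],"gripper": 0.3},
  {"travel": [0,0,0],"dr": [0,0,0],"gripper": 0.1},
  {"travel": [0,0,0],"dr": [0,0,0],"gripper": 0.1},
  {"travel": [0,0,0],"dr": [0,0,0],"gripper": 0.1},
  {"travel": [0,0,-0.03],"dr": [0,0,0],"gripper": 0.1},
  {"travel": [0,0,-0.08],"dr": [0,0,0],"gripper": 0.1},
  {"travel": [0,0,-0.1],"dr": [0,0,0],"gripper": -0.1},
  {"travel": [0,0,-0.1],"dr": [0,0,0],"gripper": -0.1},
  {"travel": [0,0,0],"dr": [0,0,0],"gripper": -0.1},
  {"travel": [0,0,0],"dr": [0,0,0],"gripper": -0.1},
  {"travel": [0,0,0],"dr": [0,0,0],"gripper": -0.1},
])

```text
clock: 19.35
eef_pos: [0.583, -0.1958, 0.1617]
eef_rot: [-0.0, 0.671, 0.742, -0.0]
ft_force: [0.1, 0.3, -0.4]
grip_width: 0.551
grasp_force: 0.0
```

```bash
python3 -c "
from h import *
CASES[3]=((.4894,.0112),-176.83)
grasp(3,-.028,.110,flip=270)
cam('top','t7');cam('side','s7')"
```

```text
t 19.35 pos [ 0.583  -0.1958  0.1617] closing now 5.72 turn 87.45 deg -> dr z -0.4858 tilt [-0.001  0.    -1.   ]
travel total units x 0.1349 y 0.5297 z 0.1292 F [ 0.1  0.3 -0.4] w 0.551 g 0.0 q7 0.01
```

Emit:
play_rows([
  {"travel": [0,0,0],"dr": [0,0,-0.0442],"gripper": -0.1},
  {"travel": [0,0,0],"dr": [0,0,-0.0442],"gripper": -0.1},
  {"travel": [0,0,0],"dr": [0,0,-0.0442],"gripper": -0.1},
  {"travel": [0,0,0],"dr": [0,0,-0.0442],"gripper": -0.1},
  {"travel": [0,0,0],"dr": [0,0,-0.0442],"gripper": -0.1},
  {"travel": [0,0,0],"dr": [0,0,-0.0442],"gripper": -0.1},
  {"travel": [0,0,0],"dr": [0,0,-0.0442],"gripper": -0.1},
  {"travel": [0,0,0],"dr": [0,0,-0.0442],"gripper": -0.1},
  {"travel": [0,0,0],"dr": [0,0,-0.0442],"gripper": -0.1},
  {"travel": [0,0,0],"dr": [0,0,-0.0442],"gripper": -0.1},
  {"travel": [0,0,0],"dr": [0,0,-0.0438],"gripper": -0.1},
  {"travel": [0.0193,0.0757,0],"dr": [0,0,0],"gripper": -0.1},
  {"travel": [0.0193,0.0757,0],"dr": [0,0,0],"gripper": -0.1},
  {"travel": [0.0193,0.0757,0],"dr": [0,0,0],"gripper": -0.1},
  {"travel": [0.0193,0.0757,0],"dr": [0,0,0],"gripper": -0.1},
  {"travel": [0.0193,0.0757,0],"dr": [0,0,0],"gripper": -0.1},
  {"travel": [0.0193,0.0757,0],"dr": [0,0,0],"gripper": -0.1},
  {"travel": [0.0193,0.0757,0],"dr": [0,0,0],"gripper": -0.1},
])

```text
clock: 21.25
eef_pos: [0.5169, 0.014, 0.1614]
eef_rot: [-0.001, -0.028, 1.0, 0.0]
ft_force: [0.7, 0.3, -0.3]
grip_width: 0.548
grasp_force: 0.0
```

Emit:
play_rows([
  {"travel": [0,0,0.05],"dr": [0,0,0],"gripper": -0.1},
  {"travel": [0,0,0.05],"dr": [0,0,0],"gripper": -0.1},
  {"travel": [0,0,0.03],"dr": [0,0,0],"gripper": -0.1},
  {"travel": [0,0,0],"dr": [0,0,0],"gripper": -0.1},
  {"travel": [0,0,0],"dr": [0,0,0],"gripper": -0.1},
  {"travel": [0,0,0],"dr": [0,0,0],"gripper": -0.1},
])

```text
clock: 21.85
eef_pos: [0.5184, 0.013, 0.1109]
eef_rot: [0.0, -0.028, 1.0, 0.0]
ft_force: [-0.3, 0.0, 0.2]
grip_width: 0.552
grasp_force: 0.0
```

```bash
python3 -c "
from h import *
grasp(3,-.028,.017,flip=270)
d=cam('side','s8');t=load('t7');c=load('s7')
cv2.imwrite('pics/v8.png',np.hstack([cv2.resize(x['color'][a:a+100,b:b+100,::-1],(266,266),interpolation=cv2.INTER_CUBIC) for x,a,b in((t,115,430),(c,95,325),(d,110,310))]))"
```

```text
t 21.85 pos [0.5184 0.013  0.1109] closing now 93.16 turn 0.01 deg -> dr z -0.0001 tilt [ 0.001  0.    -1.   ]
travel total units x 0.0027 y -0.0005 z 0.2347 F [-0.3  0.   0.2] w 0.552 g 0.0 q7 0.94
```

View pics/v8.png

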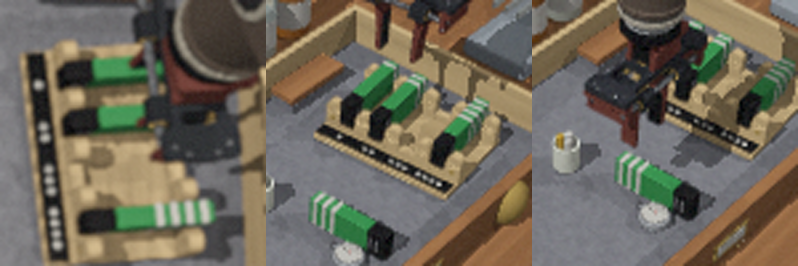

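Cases 1 and 2 stand properly in pockets 1 and 2, and the gripper is over case 3, clear of the stopwatch (right panel, 655,215). Descend and grip.

Emit:
play_rows([
  {"travel": [0.003,0,0.05],"dr": [0,0,0],"gripper": -0.1},
  {"travel": [0,0,0.06],"dr": [0,0,0],"gripper": -0.1},
  {"travel": [0,0,0.06],"dr": [0,0,0],"gripper": -0.1},
  {"travel": [0,0,0.04],"dr": [0,0,0],"gripper": -0.1},
  {"travel": [0,0,0.025],"dr": [0,0,0],"gripper": -0.1},
  {"travel": [0,0,0],"dr": [0,0,0],"gripper": -0.1},
  {"travel": [0,0,0],"dr": [0,0,0],"gripper": -0.1},
  {"travel": [0,0,0],"dr": [0,0,0],"gripper": 0.3},
  {"travel": [0,0,0],"dr": [0,0,0],"gripper": 1},
  {"travel": [0,0,0],"dr": [0,0,0],"gripper": 1},
  {"travel": [0,0,0],"dr": [0,0,0],"gripper": 1},
  {"travel": [0,0,0],"dr": [0,0,0],"gripper": 1},
])

```text
clock: 23.1
eef_pos: [0.517, 0.0128, 0.0166]
eef_rot: [0.0, -0.028, 1.0, -0.0]
ft_force: [-0.8, -1.4, 2.7]
grip_width: 0.247
grasp_force: 30.0
```

```bash
python3 -c "
from h import *
place(3,-.028,.150)"
```

```text
t 23.1 pos [0.517  0.0128 0.0166] closing now 93.16 turn -87.44 deg -> dr z 0.4858 tilt [ 0.001 -0.    -1.   ]
travel total units x -0.6482 y -0.0135 z -0.3335 F [-0.8 -1.4  2.7] w 0.247 g 30.0 q7 0.81
```

Emit:
play_rows([
  {"travel": [0,0,-0.05],"dr": [0,0,0],"gripper": 1},
  {"travel": [0,0,-0.08],"dr": [0,0,0],"gripper": 1},
  {"travel": [0,0,-0.1],"dr": [0,0,0],"gripper": 1},
  {"travel": [0,0,-0.1],"dr": [0,0,0],"gripper": 1},
  {"travel": [0,0,0],"dr": [0,0,0.0442],"gripper": 1},
  {"travel": [0,0,0],"dr": [0,0,0.0442],"gripper": 1},
  {"travel": [0,0,0],"dr": [0,0,0.0442],"gripper": 1},
  {"travel": [0,0,0],"dr": [0,0,0.0442],"gripper": 1},
  {"travel": [0,0,0],"dr": [0,0,0.0442],"gripper": 1},
  {"travel": [0,0,0],"dr": [0,0,0.0442],"gripper": 1},
  {"travel": [0,0,0],"dr": [0,0,0.0442],"gripper": 1},
  {"travel": [0,0,0],"dr": [0,0,0.0442],"gripper": 1},
  {"travel": [0,0,0],"dr": [0,0,0.0442],"gripper": 1},
  {"travel": [0,0,0],"dr": [0,0,0.0442],"gripper": 1},
  {"travel": [0,0,0],"dr": [0,0,0.0438],"gripper": 1},
  {"travel": [-0.08,-0.0017,0],"dr": [0,0,0],"gripper": 1},
  {"travel": [-0.08,-0.0017,0],"dr": [0,0,0],"gripper": 1},
  {"travel": [-0.08,-0.0017,0],"dr": [0,0,0],"gripper": 1},
  {"travel": [-0.08,-0.0017,0],"dr": [0,0,0],"gripper": 1},
])

```text
clock: 25.0
eef_pos: [0.5266, -0.1159, 0.1481]
eef_rot: [-0.0, 0.671, 0.742, -0.0]
ft_force: [0.5, -0.1, -1.3]
grip_width: 0.248
grasp_force: 30.0
```

Emit:
play_rows([
  {"travel": [-0.08,-0.0017,0],"dr": [0,0,0],"gripper": 1},
  {"travel": [-0.08,-0.0017,0],"dr": [0,0,0],"gripper": 1},
  {"travel": [-0.08,-0.0017,0],"dr": [0,0,0],"gripper": 1},
  {"travel": [-0.088,-0.0017,0],"dr": [0,0,0],"gripper": 1},
  {"travel": [0,0,0.06],"dr": [0,0,0],"gripper": 1},
  {"travel": [0,0,0.06],"dr": [0,0,0],"gripper": 1},
  {"travel": [0,0,0.04],"dr": [0,0,0],"gripper": 1},
  {"travel": [0,0,0],"dr": [0,0,0],"gripper": 1},
  {"travel": [0,0,0],"dr": [0,0,0],"gripper": 1},
  {"travel": [0,0,0],"dr": [0,0,0],"gripper": 1},
])

```text
clock: 26.0
eef_pos: [0.538, -0.2454, 0.0854]
eef_rot: [0.001, 0.671, 0.742, 0.0]
ft_force: [-0.7, -0.4, -1.5]
grip_width: 0.248
grasp_force: 30.0
```

```bash
python3 -c "
from h import *
place(3,-.028,.061)
held(cam('top','t9'),-.028,.0106);cam('side','s9')"
```

```text
t 26.0 pos [ 0.538  -0.2454  0.0854] closing now 5.76 turn -0.04 deg -> dr z 0.0002 tilt [ 0.002 -0.001 -1.   ]
travel total units x -0.0006 y -0.0016 z 0.0610 F [-0.7 -0.4 -1.5] w 0.248 g 30.0 q7 0.08
held offset across(rack x) 0.0021 along(rack y) 0.0030 yaw 98.96 slope 0.0042
```

```bash
python3 -c "
from h import *
c=load('t9');p=np.array([.538,-.2454,.0854]);y=np.radians(90+RY);a=np.array([np.cos(y),np.sin(y)]);n=np.array([a[1],-a[0]])
e=p[:2]+.028*a;z=p[2]-.0106+.044
im=c['color'].astype(np.float32);G=im[...,1]-(im[...,0]+im[...,2])/2;g=im.max(2)
t=np.arange(-.02,.021,.002);print((t*1000).astype(int))
for s in(0,.01,.02,.028):print('G',s,samp(c,G,np.c_[e+a*s+n*t[:,None],np.full(len(t),z)]).astype(int))
for s in(.04,.046,.052,.058):print('V',s,samp(c,g,np.c_[e+a*s+n*t[:,None],np.full(len(t),z)]).astype(int))
t=np.arange(.02,.08,.002);print((t*1000).astype(int))
for k in(-.006,0,.006):print(samp(c,G,np.c_[e+k*n+a*t[:,None],np.full(len(t),z)]).astype(int)[:14],samp(c,g,np.c_[e+k*n+a*t[:,None],np.full(len(t),z)]).astype(int)[14:])
"
```

```text
[-20 -18 -16 -14 -12 -10  -8  -6  -4  -2   0   1   3   5   7   9  11  13
  15  17  19]
G 0 [ 5  9 14 21 32 44 56 60 61 62 62 61 61 62 61 49 27 12  4  3  4]
G 0.01 [ 4  6 13 22 30 40 54 60 62 61 61 63 63 62 63 54 38 19  7  5  4]
G 0.02 [ 3  7 15 22 29 39 52 59 61 62 62 62 63 64 59 47 29 15  7  4  5]
G 0.028 [ 4 10 18 26 35 45 54 60 62 62 62 63 62 63 59 48 28 15  8  5  5]
V 0.04 [114 101  80  69  52  36  27  29  28  26  19  23  22  21  27  87 140 165
 157 139 128]
V 0.046 [168 156 128  92  59  31  22  25  26  25  29  28  26  26  27  68 113 150
 147 139 130]
V 0.052 [178 169 134  86  43  18  26  31  32  31  30  30  30  27  33  70 122 167
 161 146 128]
V 0.058 [175 159 125  82  38  24  24  29  34  33  35  33  26  25  33  62 113 156
 159 146 128]
[20 22 23 25 27 29 31 33 35 37 39 41 43 45 47 49 51 53 55 57 59 61 63 65
 67 69 71 73 75 77]
[59 60 60 59 60 62 60 53 39 17  0 -2 -1  0] [ 31  30  31  33  31  29  30  32  31  21  17  18  32  79 134 174]
[62 61 61 61 62 64 64 60 40 17 -1 -2 -2 -1] [ 28  27  30  31  32  35  32  30  27  23  19  19  29  53  94 126]
[64 63 63 64 63 64 61 52 29  7 -1 -1  0  0] [ 25  24  27  28  25  25  28  29  34  48  69  93 113 128 142 155]
```

Emit:
play_rows([
  {"travel": [-0.004,-0.002,0],"dr": [0,0,0],"gripper": 1},
  {"travel": [0,0,0.02],"dr": [0,0,0],"gripper": 1},
  {"travel": [0,0,0.02],"dr": [0,0,0],"gripper": 1},
  {"travel": [0,0,0.013],"dr": [0,0,0],"gripper": 1},
  {"travel": [0,0,0.008],"dr": [0,0,0],"gripper": 1},
  {"travel": [0,0,0],"dr": [0,0,0],"gripper": 1},
  {"travel": [0,0,0],"dr": [0,0,0],"gripper": 1},
])

```text
clock: 26.8
eef_pos: [0.5366, -0.2471, 0.0598]
eef_rot: [-0.0, 0.671, 0.742, 0.0]
ft_force: [1.6, 0.3, -1.3]
grip_width: 0.246
grasp_force: 30.0
```

```bash
python3 -c "
from h import *
place(3,-.028,.0387)"
```

```text
t 26.8 pos [ 0.5366 -0.2471  0.0598] closing now 5.73 turn -0.01 deg -> dr z 0.0001 tilt [-0.  0. -1.]
travel total units x 0.0033 y 0.0023 z 0.0527 F [ 1.6  0.3 -1.3] w 0.246 g 30.0 q7 0.06
```

Net offset is within 1 mm and there's no contact. Lower to seat.

Emit:
play_rows([
  {"travel": [0,0,0.015],"dr": [0,0,0],"gripper": 1},
  {"travel": [0,0,0.015],"dr": [0,0,0],"gripper": 1},
  {"travel": [0,0,0.01],"dr": [0,0,0],"gripper": 1},
  {"travel": [0,0,0.006],"dr": [0,0,0],"gripper": 1},
  {"travel": [0,0,0.004],"dr": [0,0,0],"gripper": 1},
  {"travel": [0,0,0.002],"dr": [0,0,0],"gripper": 1},
  {"travel": [0,0,0],"dr": [0,0,0],"gripper": 1},
])

```text
clock: 27.5
eef_pos: [0.5366, -0.2473, 0.039]
eef_rot: [0.0, 0.671, 0.742, -0.0]
ft_force: [0.1, -0.6, -0.6]
grip_width: 0.251
grasp_force: 30.0
```

Emit:
play_rows([
  {"travel": [0,0,0.0015],"dr": [0,0,0],"gripper": 1},
  {"travel": [0,0,0],"dr": [0,0,0],"gripper": 1},
])

```text
clock: 27.7
eef_pos: [0.5367, -0.2473, 0.0386]
eef_rot: [0.0, 0.671, 0.742, 0.0]
ft_force: [0.1, -0.2, -0.2]
grip_width: 0.249
grasp_force: 30.0
```

Emit:
play_rows([
  {"travel": [0,0,0.002],"dr": [0,0,0],"gripper": 1},
  {"travel": [0,0,0],"dr": [0,0,0],"gripper": 1},
  {"travel": [0,0,0],"dr": [0,0,0],"gripper": 1},
])

```text
clock: 28.0
eef_pos: [0.5367, -0.2474, 0.0386]
eef_rot: [0.0, 0.671, 0.742, -0.0]
ft_force: [-3.3, 1.3, 7.6]
grip_width: 0.252
grasp_force: 30.0
```

Emit:
play_rows([
  {"travel": [0,0,0],"dr": [0,0,0],"gripper": 0.3},
  {"travel": [0,0,0],"dr": [0,0,0],"gripper": 0.1},
  {"travel": [0,0,0],"dr": [0,0,0],"gripper": 0.1},
  {"travel": [0,0,0],"dr": [0,0,0],"gripper": 0.1},
  {"travel": [0,0,-0.03],"dr": [0,0,0],"gripper": 0.1},
  {"travel": [0,0,-0.08],"dr": [0,0,0],"gripper": 0.1},
  {"travel": [0,0,-0.1],"dr": [0,0,0],"gripper": 0.1},
  {"travel": [0,0,-0.1],"dr": [0,0,0],"gripper": 0.1},
  {"travel": [0,0,-0.1],"dr": [0,0,0],"gripper": 0.1},
  {"travel": [0,-0.05,-0.08],"dr": [0,0,0],"gripper": 0.1},
  {"travel": [0.1,0,0],"dr": [0,0,0],"gripper": 0.1},
  {"travel": [0.1,0,0],"dr": [0,0,0],"gripper": 0.1},
  {"travel": [0.1,0,0],"dr": [0,0,0],"gripper": 0.1},
  {"travel": [0.1,0,0],"dr": [0,0,0],"gripper": 0.1},
  {"travel": [0.1,0,0],"dr": [0,0,0],"gripper": 0.1},
  {"travel": [0.1,0,0],"dr": [0,0,0],"gripper": 0.1},
  {"travel": [0.1,0,0],"dr": [0,0,0],"gripper": 0.1},
  {"travel": [0.1,0,0],"dr": [0,0,0],"gripper": 0.1},
  {"travel": [0,0,0],"dr": [0,0,0],"gripper": 0.1},
  {"travel": [0,0,0],"dr": [0,0,0],"gripper": 0.1},
])

```text
clock: 30.0
eef_pos: [0.4845, 0.0701, 0.2344]
eef_rot: [0.0, 0.67, 0.742, 0.0]
ft_force: [0.6, 0.2, -0.0]
grip_width: 0.45
grasp_force: 0.0
```

```bash
python3 -c "
from h import *
c=cam('top','t10');d=cam('side','s10')
cv2.imwrite('pics/end.png',np.hstack([cv2.resize(x['color'][a:a+110,b:b+110,::-1],(400,400),interpolation=cv2.INTER_CUBIC) for x,a,b in((c,115,430),(d,95,325))]))
for k in(1,2,3):
    r=case_pose(c,POCK[k],np.radians(90+RY),.072,lo=.0);e=r[0]-POCK[k];y=np.radians(90+RY);a=np.array([np.cos(y),np.sin(y)])
    print(k,'across',(e@[a[1],-a[0]]).round(4),'along',(e@a).round(4),np.degrees(r[1]).round(1),'tail',r[2])
P=cloud(c)
for k in(1,2,3):
    uv=proj(c,[np.append(POCK[k]+a*s,.072) for s in np.arange(-.04,.05,.01)]).round().astype(int)
    print(k,'top z',P[uv[:,1],uv[:,0],2].round(3))
"
```

```text
1 across -0.0003 along -0.0003 96.0 tail -0.06640000000000033
2 across 0.0 along 0.0006 93.8 tail -0.06700000000000032
3 across 0.0003 along -0.019 97.5 tail -0.04660000000000068
1 top z [0.075 0.074 0.073 0.075 0.074 0.07  0.075 0.071 0.075]
2 top z [0.074 0.072 0.076 0.074 0.073 0.07  0.073 0.075 0.077]
3 top z [0.071 0.076 0.075 0.071 0.073 0.075 0.675 0.685 0.69 ]
```

View pics/end.png

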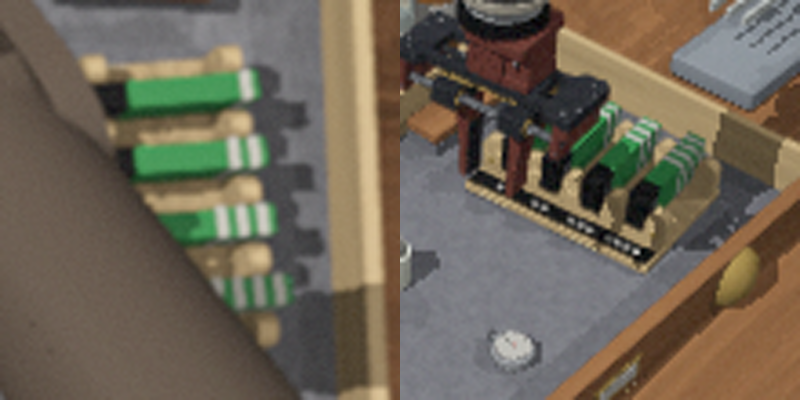

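All three cases stand seated in their own pockets with caps at the dotted edge, their tail ends in line (260, 268 and 276 px) and tops level at about 73 mm. Handing in.

```bash
python3 -c "
from bench import arm
print(arm.hand_in())"
```

```text
the job is handed in; nothing more can be done
None
```

Cases 1, 2 and 3 were lowered into pockets 1, 2 and 3 in that order, each released with its cap at the dotted edge, and the job was handed in at about 30 s on the robot's clock; in the last pictures all three looked seated and upright, though the arm hid case 3's cap end from the top camera, so its lengthwise centring was judged from its tail end.

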